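# Index a saw blade to the grinding stone and clamp it

## Robot

A 6-joint arm with a two-finger parallel gripper is mounted at the origin on the work surface. World frame = base frame: x ahead of the robot, y to its left, z up, the work surface at z = 0. Lengths are in m, angles in degrees, forces in N, time in s.
With the tool pointing down it reaches from about 0.4 to 0.825 m from the base axis. Payload 7 kg.
Tool frame: the origin (TCP) lies on the centre line of the jaws, within the pads' length; the fingertips stand 22 mm ahead of it and the grasp point (between the pads) lies 3 mm ahead of it (ctrl.finger_overhang is the distance from the TCP to the fingertips, in m); z points along the fingers, y is the line along which they close (so a half turn about z gives the same grasp; the last joint's range is limited). The gripper opens to 88 mm and grips with 3 to 60 N. Pads are 19 mm wide; open, the fingers measure 130 mm over their backs; the gripper's body (78 mm by 193 mm) begins 47 mm behind the grasp point.
Start: joints at [-57.577, 20.546, 0.682, 0, -70.136, -16.507], TCP at [0.185, -0.649, 0.249] pointing down, gripper open.
Joint ranges: [-176.03, 176.03], [-82.01, 121.73], [-58.28, 71.71], [-173.87, 95.51], [-174.79, -0.11], [-173.66, 173.66]. Speed limits (degrees/s): [136.94, 136.94, 172.46, 180, 180, 180].

## Interface

Orientations are given as [roll, pitch, yaw] about the fixed x, y, z axes, in that order (R = Rz(yaw) Ry(pitch) Rx(roll)).
In Python, from plant import ctrl gives the robot as it stands. The module is installed in compiled form; this text tells all that it offers.
- The arm moves only by the shell command python3 -m creep 'ROWS'. ROWS is JSON, a list of rows, each an object with "grip": the closure, from 0 (fully open) to 1 (shut); "delta_pos": the shift along the tool's x, y, z scaled (see below), a list of three; "rotation": the turn, a rotation vector about the tool's x, y, z scaled (see below), a list of three. A call has 1 to 5 rows; each row is the pose to reach, as a shift and turn from the pose commanded when the call began, along the tool's axes at that moment; what a row does not reach only later rows make up. The controller multiplies each number of a shift by 10 cm and each number of a turn by pi/2 rad. A row lasts 1/10 s, in which the tool goes at most 50 mm and 8.59 degrees, less where a joint would pass 70% of its speed; a pose out of reach is approached as far as the arm can. A call with a number of a shift or a turn outside -1 to 1 is refused whole. A call with a gripper value outside its range is refused whole. The fingers move at their own pace and stop on an object; the grip force is fixed at half the most. Time passes only in rows, so rows that repeat a pose let the fingers close. It gives the time, the measured TCP pose, the force, the opening and the grip force at its end, in the units of the state.
- ctrl.get_obs(): the state, without advancing time (a new reading comes with each control period).
- ctrl.snapshot(name): name is "side" or "top" or "wrist"; returns a dict with "color" (480x640x3 uint8, red, green, blue), "intrinsics" (3x3 intrinsics, pixels), "R" (3x3) and "t" (3): a world point X has camera coordinates R X + t. Camera axes: x right, y down, z forward; pixel columns grow to the right and rows downward; lengths in m; the calibration is good to about 2 mm. A picture is of the moment at which its call begins. There is no depth.
- ctrl.close_job(): hands the job in; it is judged then, once.
The state is a dict: "clock": time; "joint_pos": joint angles; "qvel": joint speeds; "tau": joint torques, N m; "tool_pos": TCP position; "orientation": TCP orientation; "force": force on the tool from outside, world axes, zero at the start; "moment": the same for the moment, N m; "opening": finger opening in m; "gripper_force": force on a finger pad.
Only numpy, scipy, OpenCV 4.12 (cv2) and the standard library are available. Lean on these libraries where they do the work, as an engineer would, in place of code of your own. Each camera call takes 0.05 s, during which the arm holds its last target. There are 200 camera calls.

## Task

The saw blade on the sharpening stand has its bad tooth under the pointed end of the dark index arm. Using only a fingertip and without gripping or lifting anything, gently push the index arm round until it points straight at the middle of the grinding stone, then push the clamp lever round until it is fully home against its stop post, leaving the arm pointing at the stone. Leave the blade sitting flat on its stand, do not disturb the loose things lying about, and finish clear of everything.

Things in the scene. Friction and masses are not known exactly. Their poses are not given: they have to be found in the camera images.
- stand: fixed round grey base under the blade, 196 mm across, with a brown abrasive disc 210 mm across on it, top 25 mm above the bench. Origin on its axis at bench level. It stands at a different place and yaw each time
- index: steel saw blade (190 mm across, top 28 mm above bench) with the dark index arm fixed on it; they turn as one, either way, no stop; friction 0.2 N m, stays put. Sits loosely on its spindle (0.7 kg). Origin on the axis, 25 mm above bench; x along the arm to its pointed end (116 mm out), z up. Arm: bar 12 mm wide, 31 to 53 mm above bench. Hub 48 mm across, top 63 mm above bench
- index_tip (a point): pointed end of the index arm, 116 mm from the spindle axis, 42 mm above the bench
- clamp: fixed clamp bracket beside the stand: grey plate 125 x 44 x 8 mm with the lever's pivot and a stop post (pin 10 mm across, top 50 mm above bench, 86 mm from the pivot). Origin on the pivot axis at bench level; its x axis points the way the lever lies when home, z up
- lever: steel bar 12 mm wide, 29 to 47 mm above bench, black round end 96 mm from the pivot, short hold-down nose on its +y side. Origin on the pivot axis, 28 mm above bench; x along the bar to the black end, z up. Starts 1.3 to 1.9 rad clockwise (from above) of home; push counterclockwise to home: stops hard, parallel to clamp x, touching the post. Friction 0.08 N m, stays put
- lever_end (a point): centre of the lever's black end, 96 mm from the pivot, 38 mm above the bench
- stone: the grinding stone: fixed, grey motor base 52 mm across and 30 mm high, narrow neck, round grey stone 48 mm across from 40 to 62 mm above bench, 67 mm high in all. Origin on its axis at bench level. Stands in one of three places round the blade, about 180 mm from the spindle; gauge pin and oiler have the other two
- gauge: not the target: fixed gauge pin, a square foot 44 x 44 x 14 mm with a thin upright steel pin, 70 mm high. Origin at bench level
- oiler: not the target: fixed steel oiler, round body 48 mm across tapering to a thin spout, 66 mm high. Origin at bench level
- flange: loose stepped steel flange, 52 mm across and 20 mm high, origin under its centre; leave alone
- wrench: loose wrench 140 mm long, lying flat; leave alone
- jar: loose amber jar 56 mm across, 65 mm high, origin under its centre; leave alone
- nut: loose dark ring-shaped nut 32 mm across, 12 mm high, origin under its centre; leave alone
- block: loose wooden block 60 x 40 x 30 mm, origin under its centre; leave alone
- brush: loose bench brush 180 mm long, lying flat; leave alone
- can: loose aluminium can 60 mm across, 110 mm high, origin under its centre; leave alone
Things that resemble listed ones, but are neither listed nor needed, are in the scene too. What is shaped like the stone but red or yellow is not meant.

How it is judged:
By the outcome, as a careful person would: the job done as asked, in the order asked, and still so for the second after the job is handed in, with the robot touching nothing.
It also fails if it takes over 64 s, if anything falls off the work surface, if the arm or the gripper's body presses on something with over 40 N, if the wrist force passes 120 N, or if a joint passes its speed limit or range.

## Working session

There is one attempt and no reset: what is moved stays moved. The work goes in short steps, Python scripts to look and compute and a shell command to move; the robot and the scene stay as the last step left them, time stands still between calls to the robot, and variables do not carry over. Pictures are saved under pics/ and viewed, at most 10 in all, crops included, and the job is handed in when it is done.

```bash
mkdir -p pics; python3 - <<'E'
from plant import ctrl
import cv2,pickle
for n in("top","side"):
    s=ctrl.snapshot(n); cv2.imwrite(f"pics/{n}0.png",s["color"][:,:,::-1]); pickle.dump(s,open(f"{n}0.pkl","wb"))
    print(n,s["intrinsics"].tolist(),s["R"].round(3).tolist(),s["t"])
o=ctrl.get_obs();print(o["tool_pos"],o["orientation"],o["clock"],o["opening"],ctrl.finger_overhang)
E
```

```text
top [[476.93736920028607, 0.0, 324.31954640337153], [0.0, 476.93736920028607, 240.09031895748106], [0.0, 0.0, 1.0]] [[0.025, -1.0, 0.002], [-0.989, -0.025, -0.148], [0.148, 0.002, -0.989]] [-0.00184746  0.55112455  1.28556583]
side [[526.4259142560154, 0.0, 319.7118586243411], [0.0, 526.4259142560154, 246.27247869533826], [0.0, 0.0, 1.0]] [[-0.838, -0.545, -0.002], [-0.426, 0.658, -0.621], [0.34, -0.52, -0.784]] [0.45759795 0.2509865  1.25314586]
[ 0.18496661 -0.6487604   0.24772753] [ 1.79916229e+02 -8.94649551e-03 -1.64088209e+02] 0.1 0.08777860745872168 0.022
```

View pics/top0.png

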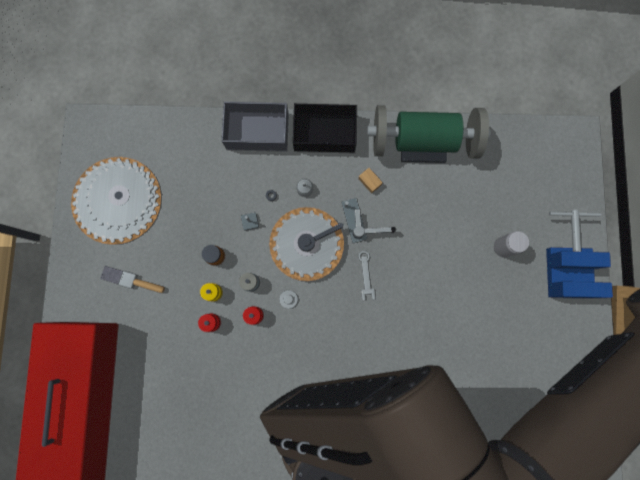

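View pics/side0.png

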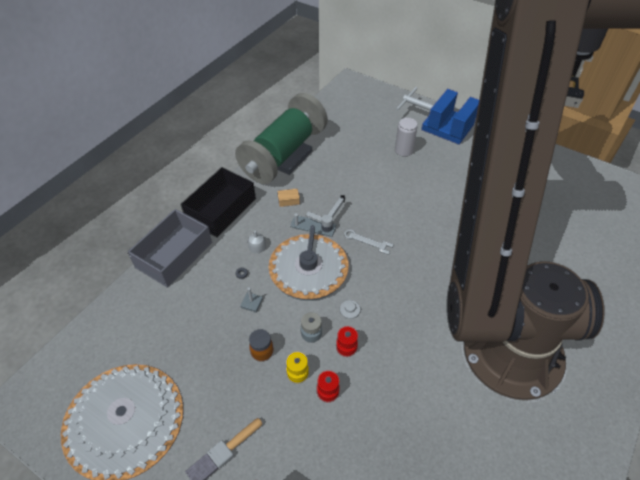

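The top view shows the blade hub at (306,242), with the index arm pointing right and up to about (341,225). The lever pivot is near (358,230), with its black end at (394,230). The stone-shaped things are grey (250,282), yellow (210,292), red (253,316) and red (209,323). Grey fits the description. The oiler is at (304,187) and the gauge at (250,221). I'll confirm this in enlarged crops.

```bash
cat > h.py <<'E'
import pickle,numpy as np,cv2
S={n:pickle.load(open(f"{n}0.pkl","rb")) for n in("top","side")}
def back(n,u,v,z):
    s=S[n];d=s["R"].T@np.linalg.solve(s["intrinsics"],[u,v,1.]);c=-s["R"].T@s["t"]
    return (c+d*(z-c[2])/d[2])[:2]
def proj(n,X,s=None):
    s=s or S[n];p=s["intrinsics"]@(s["R"]@np.array(X,float)+s["t"]);return p[:2]/p[2]
def crop(s,u0,v0,w,h,k,f):
    cv2.imwrite(f,cv2.resize(s["color"][v0:v0+h,u0:u0+w,::-1],None,fx=k,fy=k,interpolation=cv2.INTER_CUBIC))
E
python3 - <<'E'
from h import *
crop(S["top"],230,170,190,140,4,"pics/tc.png")
crop(S["side"],225,180,190,150,4,"pics/sc.png")
E
```

```text
(no output)
```

View pics/tc.png

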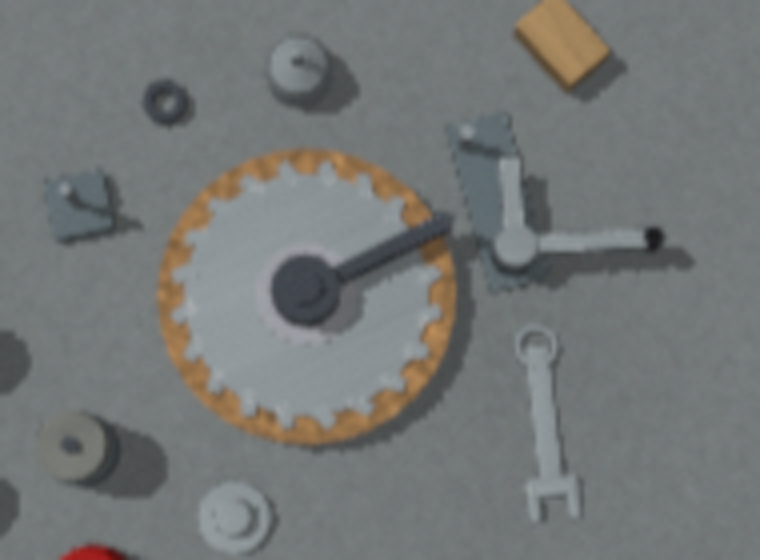

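View pics/sc.png

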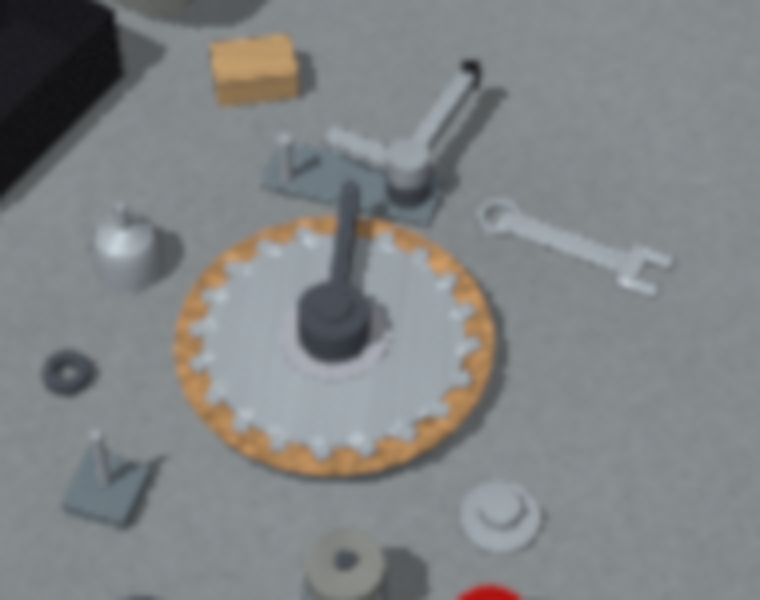

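Confirmed in the crops. The grey stone is at top crop (77,447), below the body of the gauge at (70,205) and with the oiler at (300,67). The index tip is at (450,222), the lever pivot at (515,243), the black end at (653,238) and the post at (467,131). Next I'll compute the poses.

```bash
python3 - <<'E'
from h import *
T=lambda u,v,z:back("top",230+u/4-.4,170+v/4-.4,z)
Q=lambda u,v,z:back("side",225+u/4-.4,180+v/4-.4,z)
P={}
for n,t,q,z in[("disc",(307.5,297),(336,346),.025),("hubtop",(305,288),(335,308),.063),("tip",(450,220),(350,185),.053),
 ("stonetop",(78,446),(345,563),.062),("lend",(653,237),(471,69),.047),("pivot",(515,243),(409,155),.050),("post",(467,130),(285,139),.050),
 ("oilertop",(298,62),(122,208),.066),("gaugetop",(66,188),(95,434),.070),("flange",(235,517),(500,508),.015),("wrenchring",(536,345),(497,214),.004),("block",(562,40),(254,54),.03),("nut",(167,102),(68,371),.012)]:
    a,b=T(*t,z),Q(*q,z);P[n]=(a+b)/2;print(n,(a*1e3).round(),(b*1e3).round(),"mean",(P[n]*1e3).round(1))
c=(P["disc"]+P["hubtop"])/2
an=lambda a,b:np.degrees(np.arctan2(*(b-a)[::-1]))
for k in("tip","stonetop","oilertop","gaugetop","pivot"):print(k,an(c,P[k]),np.linalg.norm(P[k]-c))
print("lever",an(P["pivot"],P["lend"]),"home",an(P["pivot"],P["post"]),np.linalg.norm(P["lend"]-P["pivot"]),np.linalg.norm(P["post"]-P["pivot"]))
E
```

```text
disc [541.  62.] [536.  68.] mean [538.8  65.1]
hubtop [542.  62.] [537.  66.] mean [539.8  64.3]
tip [594. -36.] [592. -33.] mean [592.7 -34.5]
stonetop [431. 212.] [428. 219.] mean [429.5 215.5]
lend [ 586. -178.] [ 582. -175.] mean [ 584.3 -176.3]
pivot [579. -82.] [574. -79.] mean [576.6 -80.6]
post [659. -47.] [654. -45.] mean [656.3 -46.2]
oilertop [700.  72.] [701.  76.] mean [700.8  73.8]
gaugetop [606. 228.] [603. 231.] mean [604.8 229. ]
flange [387. 108.] [385. 111.] mean [385.8 109.4]
wrenchring [ 514. -101.] [ 514. -101.] mean [ 514. -101.]
block [ 731. -115.] [ 731. -116.] mean [ 731.  -115.2]
nut [683. 168.] [678. 173.] mean [680.3 170.6]
tip -61.69015522228718 0.11260345585903547
stonetop 126.04601245567481 0.1865825805910146
oilertop 3.2270420996065328 0.16174680531235627
gaugetop 68.25613552506107 0.17696036979747942
pivot -75.5875988549805 0.15002028944469303
lever -85.3942471410946 home 23.39908437106043 0.0959950812246347 0.08681487595917775
```

```bash
python3 -m creep '[{"grip":1,"delta_pos":[0,0,0],"rotation":[0,0,0.09]},{"grip":1,"delta_pos":[0,0,0],"rotation":[0,0,0.177]},{"grip":1,"delta_pos":[0,0,0],"rotation":[0,0,0.177]},{"grip":1,"delta_pos":[0,0,0],"rotation":[0,0,0.177]}]'
python3 -m creep '[{"grip":1,"delta_pos":[-0.2,0.31,0],"rotation":[0,0,0]},{"grip":1,"delta_pos":[-0.4,0.62,0],"rotation":[0,0,0]},{"grip":1,"delta_pos":[-0.61,0.937,0],"rotation":[0,0,0]}]'
python3 -m creep '[{"grip":1,"delta_pos":[-0.2,0.31,0],"rotation":[0,0,0]},{"grip":1,"delta_pos":[-0.4,0.62,0],"rotation":[0,0,0]},{"grip":1,"delta_pos":[-0.61,0.937,0],"rotation":[0,0,0]}]'
python3 -m creep '[{"grip":1,"delta_pos":[-0.2,0.31,0],"rotation":[0,0,0]},{"grip":1,"delta_pos":[-0.4,0.62,0],"rotation":[0,0,0]},{"grip":1,"delta_pos":[-0.61,0.937,0],"rotation":[0,0,0]}]'
python3 -m creep '[{"grip":1,"delta_pos":[-0.2,0.31,0],"rotation":[0,0,0]},{"grip":1,"delta_pos":[-0.4,0.62,0],"rotation":[0,0,0]},{"grip":1,"delta_pos":[-0.61,0.937,0],"rotation":[0,0,0]},{"grip":1,"delta_pos":[-0.61,0.937,0],"rotation":[0,0,0]}]'
```

```text
clock: 0.5
tool_pos: [0.1851, -0.649, 0.2482]
orientation: [180.0, -0.0, -179.8]
force: [0.3, -1.6, 1.0]
opening: 0.0609
gripper_force: 0.0
clock: 0.8
tool_pos: [0.2463, -0.5544, 0.2482]
orientation: [180.0, -0.0, -179.9]
force: [0.5, 1.0, 0.4]
opening: 0.0374
gripper_force: 0.0
clock: 1.1
tool_pos: [0.3076, -0.4605, 0.2486]
orientation: [-180.0, 0.0, -179.8]
force: [0.1, -0.9, 0.4]
opening: 0.0134
gripper_force: 0.0
clock: 1.4
tool_pos: [0.3687, -0.3667, 0.2487]
orientation: [-180.0, 0.0, -179.8]
force: [0.8, -1.2, -0.1]
opening: 0.0002
gripper_force: 0.0
clock: 1.8
tool_pos: [0.4311, -0.2717, 0.2488]
orientation: [180.0, 0.1, -179.6]
force: [-0.0, 0.3, 0.6]
opening: 0.0003
gripper_force: 0.0
```

```bash
python3 -m creep '[{"grip":1,"delta_pos":[-0.05,0.42,-0.1],"rotation":[0,0,0]},{"grip":1,"delta_pos":[-0.1,0.83,-0.2],"rotation":[0,0,0]}]'
python3 -m creep '[{"grip":1,"delta_pos":[-0.05,0.42,-0.1],"rotation":[0,0,0]},{"grip":1,"delta_pos":[-0.1,0.83,-0.2],"rotation":[0,0,0]}]'
python3 -m creep '[{"grip":1,"delta_pos":[-0.05,0.42,-0.1],"rotation":[0,0,0]},{"grip":1,"delta_pos":[-0.1,0.83,-0.2],"rotation":[0,0,0]}]'
python3 -m creep '[{"grip":1,"delta_pos":[-0.05,0.42,-0.1],"rotation":[0,0,0]},{"grip":1,"delta_pos":[-0.1,0.83,-0.2],"rotation":[0,0,0]},{"grip":1,"delta_pos":[-0.1,0.83,-0.2],"rotation":[0,0,0]},{"grip":1,"delta_pos":[-0.1,0.83,-0.2],"rotation":[0,0,0]}]'
python3 - <<'E'
from plant import ctrl
import cv2,pickle
s=ctrl.snapshot("wrist");pickle.dump(s,open("wrist0.pkl","wb"));cv2.imwrite("pics/w0.png",s["color"][:,:,::-1]);print(s["R"].round(3),-s["R"].T@s["t"])
E
```

```text
clock: 2.0
tool_pos: [0.4388, -0.1909, 0.2684]
orientation: [-180.0, -0.1, -179.9]
force: [0.5, 1.0, -0.4]
opening: 0.0004
gripper_force: 0.0
clock: 2.2
tool_pos: [0.4489, -0.1073, 0.2891]
orientation: [180.0, 0.0, -179.9]
force: [2.2, -0.4, 1.5]
opening: 0.0002
gripper_force: 0.0
clock: 2.4
tool_pos: [0.459, -0.0241, 0.3093]
orientation: [180.0, 0.0, -179.8]
force: [1.1, 0.7, 0.0]
opening: 0.0003
gripper_force: 0.0
clock: 2.8
tool_pos: [0.4692, 0.0582, 0.3285]
orientation: [-180.0, -0.0, -179.8]
force: [-0.3, -0.1, -0.1]
opening: 0.0007
gripper_force: 0.0
[[-0.004  1.    -0.   ]
 [ 0.959  0.004  0.283]
 [ 0.283  0.001 -0.959]] [0.39286    0.05877354 0.4638722 ]
```

View pics/w0.png

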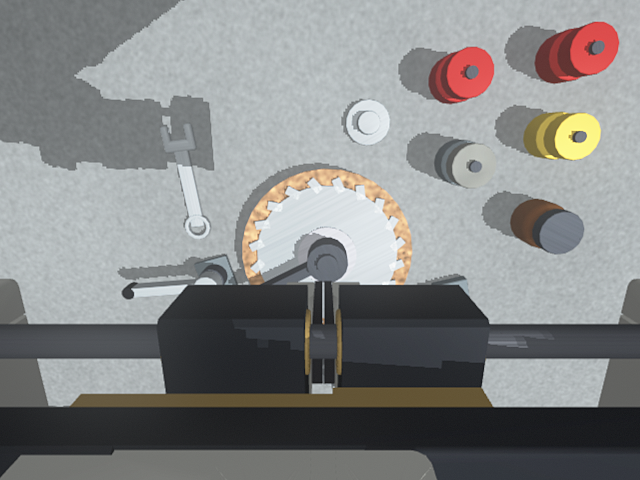

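The wrist view shows the hub top at about (327,258), the stone top at about (473,165), the pivot top at about (212,272) and the lever's black end at (128,291). I'll use these to refine the poses and generate the push waypoints.

```bash
cat > plan.py <<'E'
import numpy as np
def cen(c,th,r,side,gap,half=6):  # tool centre beside a bar at angle th; side +1=ccw side; footprint 19(x) x 42(y)
    t=np.radians(th);u=np.array([np.cos(t),np.sin(t)]);n=side*np.array([-u[1],u[0]])
    return np.array(c)+r*u+n*(half+gap+9.5*abs(n[0])+21*abs(n[1]))
def rows(pts,start):   # per-call relative tool shifts (units 0.1 m), tool x=-world x, y=+y
    for i in range(0,len(pts),5):
        g=pts[i:i+5];print([[round(-(p[0]-start[0])/100,3),round((p[1]-start[1])/100,3)] for p in g]);start=start+np.round((g[-1]-start),1)
E
python3 - <<'E'
from h import *
from plan import *
S["w"]=pickle.load(open("wrist0.pkl","rb"))
for n,u,v,z in[("hub",327,258,.063),("stone",473,165,.062),("stoneknob",474,166,.067),("pivot",212,272,.05),("end",128,291,.047),("flange",368,123,.02)]:print(n,(back("w",u,v,z)*1e3).round(1))
E
```

```text
hub [534.5  63.9]
stone [430.3 217.2]
stoneknob [430.9 216.3]
pivot [557.2 -71.6]
end [ 583.4 -175.9]
flange [388.  109.6]
```

```bash
python3 - <<'E'
from plan import *
c=(538,64.5)
a=cen(c,-61.7,85,1,14);print("app",a)
pts=[cen(c,t,85,1,g) for t,g in [(-61.7,8),(-61.7,3)]]+[cen(c,t,85,1,0) for t in np.arange(-62,-230.1,-4.0)]
print(len(pts),pts[-1]);rows(pts,a)
E
```

```text
app [612.03773092   7.82666871]
45 [462.85147627 112.40252105]
[[np.float64(0.053), np.float64(-0.028)], [np.float64(0.097), np.float64(-0.052)], [np.float64(0.127), np.float64(-0.07)], [np.float64(0.183), np.float64(-0.115)], [np.float64(0.242), np.float64(-0.156)]]
[[np.float64(0.063), np.float64(-0.037)], [np.float64(0.129), np.float64(-0.068)], [np.float64(0.199), np.float64(-0.093)], [np.float64(0.27), np.float64(-0.113)], [np.float64(0.343), np.float64(-0.127)]]
[[np.float64(0.046), np.float64(-0.01)], [np.float64(0.092), np.float64(-0.018)], [np.float64(0.14), np.float64(-0.023)], [np.float64(0.189), np.float64(-0.025)], [np.float64(0.238), np.float64(-0.025)]]
[[np.float64(0.051), np.float64(0.004)], [np.float64(0.102), np.float64(0.01)], [np.float64(0.154), np.float64(0.02)], [np.float64(0.206), np.float64(0.034)], [np.float64(0.259), np.float64(0.051)]]
[[np.float64(0.052), np.float64(0.022)], [np.float64(0.103), np.float64(0.047)], [np.float64(0.153), np.float64(0.077)], [np.float64(0.202), np.float64(0.11)], [np.float64(0.25), np.float64(0.148)]]
[[np.float64(0.045), np.float64(0.042)], [np.float64(0.088), np.float64(0.088)], [np.float64(0.127), np.float64(0.138)], [np.float64(0.164), np.float64(0.192)], [np.float64(0.196), np.float64(0.249)]]
[[np.float64(0.029), np.float64(0.061)], [np.float64(0.052), np.float64(0.124)], [np.float64(0.071), np.float64(0.183)], [np.float64(0.087), np.float64(0.238)], [np.float64(0.099), np.float64(0.295)]]
[[np.float64(0.007), np.float64(0.059)], [np.float64(0.011), np.float64(0.119)], [np.float64(0.01), np.float64(0.181)], [np.float64(0.005), np.float64(0.243)], [np.float64(-0.006), np.float64(0.306)]]
[[np.float64(-0.015), np.float64(0.063)], [np.float64(-0.036), np.float64(0.125)], [np.float64(-0.062), np.float64(0.187)], [np.float64(-0.093), np.float64(0.247)], [np.float64(-0.129), np.float64(0.305)]]
```

```bash
python3 -c "
from plant import ctrl
o=ctrl.get_obs();print(o['tool_pos'],o['force'],o['joint_pos'])"
```

```text
[0.4689635  0.05737337 0.32827528] [-0.0273326  -0.28256555  0.54374249] [ 3.09206756e+01 -1.60909829e+00 -1.60768908e+01 -7.00318745e-03
 -7.55650153e+01 -1.20789808e+02]
```

```bash
python3 -m creep '[{"grip":1,"delta_pos":[-0.36,-0.12,0.35],"rotation":[0,0,0]},{"grip":1,"delta_pos":[-0.72,-0.25,0.7],"rotation":[0,0,0]}]'
python3 -m creep '[{"grip":1,"delta_pos":[-0.36,-0.12,0.33],"rotation":[0,0,0]},{"grip":1,"delta_pos":[-0.71,-0.25,0.67],"rotation":[0,0,0]},{"grip":1,"delta_pos":[-0.71,-0.25,1],"rotation":[0,0,0]}]'
python3 -m creep '[{"grip":1,"delta_pos":[0,0,0.3],"rotation":[0,0,0]},{"grip":1,"delta_pos":[0,0,0.6],"rotation":[0,0,0]},{"grip":1,"delta_pos":[0,0,0.8],"rotation":[0,0,0]},{"grip":1,"delta_pos":[0,0,0.8],"rotation":[0,0,0]}]'
```

```text
clock: 3.05
tool_pos: [0.5398, 0.0322, 0.2615]
orientation: [179.9, 0.2, -179.9]
force: [0.9, 1.6, -0.2]
opening: 0.0001
gripper_force: 0.0
clock: 3.35
tool_pos: [0.6124, 0.0051, 0.1581]
orientation: [-179.9, -0.0, 179.9]
force: [-1.1, -0.3, -0.6]
opening: 0.0005
gripper_force: 0.0
clock: 3.75
tool_pos: [0.6073, 0.0061, 0.0775]
orientation: [-179.9, -0.4, 179.9]
force: [-0.8, -0.8, -0.4]
opening: 0.0005
gripper_force: 0.0
```

```bash
python3 -m creep '[{"grip":1,"delta_pos":[-0.04,0,0.09],"rotation":[0,0,0]},{"grip":1,"delta_pos":[-0.04,0,0.17],"rotation":[0,0,0]},{"grip":1,"delta_pos":[-0.04,0,0.17],"rotation":[0,0,0]},{"grip":1,"delta_pos":[-0.04,0,0.17],"rotation":[0,0,0]}]'
```

```text
clock: 4.15
tool_pos: [0.614, 0.0084, 0.0644]
orientation: [180.0, 0.0, 180.0]
force: [0.2, 0.7, -0.3]
opening: 0.0003
gripper_force: 0.0
```

```bash
python3 -m creep '[{"grip":1,"delta_pos":[0.07,-0.03,0.03],"rotation":[0,0,0]},{"grip":1,"delta_pos":[0.115,-0.06,0.03],"rotation":[0,0,0]},{"grip":1,"delta_pos":[0.145,-0.075,0.03],"rotation":[0,0,0]},{"grip":1,"delta_pos":[0.2,-0.12,0.03],"rotation":[0,0,0]},{"grip":1,"delta_pos":[0.26,-0.16,0.03],"rotation":[0,0,0]}]'
python3 -m creep '[{"grip":1,"delta_pos":[0.065,-0.035,0],"rotation":[0,0,0]},{"grip":1,"delta_pos":[0.13,-0.07,0],"rotation":[0,0,0]},{"grip":1,"delta_pos":[0.2,-0.095,0],"rotation":[0,0,0]},{"grip":1,"delta_pos":[0.27,-0.115,0],"rotation":[0,0,0]},{"grip":1,"delta_pos":[0.345,-0.125,0],"rotation":[0,0,0]}]'
```

```text
clock: 4.65
tool_pos: [0.5879, -0.0075, 0.0612]
orientation: [180.0, 0.1, -180.0]
force: [1.2, 2.2, 1.2]
opening: 0.0005
gripper_force: 1.1
clock: 5.15
tool_pos: [0.5532, -0.0201, 0.0611]
orientation: [180.0, 0.1, 180.0]
force: [3.2, 2.0, -0.5]
opening: 0.0005
gripper_force: 1.6
```

```bash
python3 -m creep '[{"grip":1,"delta_pos":[0.045,-0.01,0],"rotation":[0,0,0]},{"grip":1,"delta_pos":[0.09,-0.02,0],"rotation":[0,0,0]},{"grip":1,"delta_pos":[0.14,-0.025,0],"rotation":[0,0,0]},{"grip":1,"delta_pos":[0.19,-0.025,0],"rotation":[0,0,0]},{"grip":1,"delta_pos":[0.24,-0.025,0],"rotation":[0,0,0]}]'
python3 -m creep '[{"grip":1,"delta_pos":[0.05,0.005,0],"rotation":[0,0,0]},{"grip":1,"delta_pos":[0.1,0.01,0],"rotation":[0,0,0]},{"grip":1,"delta_pos":[0.155,0.02,0],"rotation":[0,0,0]},{"grip":1,"delta_pos":[0.205,0.035,0],"rotation":[0,0,0]},{"grip":1,"delta_pos":[0.26,0.05,0],"rotation":[0,0,0]}]'
python3 -m creep '[{"grip":1,"delta_pos":[0.05,0.02,0],"rotation":[0,0,0]},{"grip":1,"delta_pos":[0.105,0.045,0],"rotation":[0,0,0]},{"grip":1,"delta_pos":[0.155,0.075,0],"rotation":[0,0,0]},{"grip":1,"delta_pos":[0.2,0.11,0],"rotation":[0,0,0]},{"grip":1,"delta_pos":[0.25,0.15,0],"rotation":[0,0,0]}]'
python3 -m creep '[{"grip":1,"delta_pos":[0.045,0.04,0],"rotation":[0,0,0]},{"grip":1,"delta_pos":[0.09,0.09,0],"rotation":[0,0,0]},{"grip":1,"delta_pos":[0.125,0.14,0],"rotation":[0,0,0]},{"grip":1,"delta_pos":[0.165,0.19,0],"rotation":[0,0,0]},{"grip":1,"delta_pos":[0.195,0.25,0],"rotation":[0,0,0]}]'
```

```text
clock: 5.65
tool_pos: [0.529, -0.0226, 0.0609]
orientation: [-180.0, 0.0, 180.0]
force: [2.8, 1.0, -0.2]
opening: 0.0003
gripper_force: 1.4
clock: 6.15
tool_pos: [0.5028, -0.0175, 0.0609]
orientation: [-180.0, -0.0, 180.0]
force: [3.3, 0.3, -0.3]
opening: 0.0006
gripper_force: 1.2
clock: 6.65
tool_pos: [0.4778, -0.0023, 0.0609]
orientation: [-180.0, -0.0, 180.0]
force: [2.8, -1.3, 0.5]
opening: 0.0006
gripper_force: 1.1
clock: 7.15
tool_pos: [0.4582, 0.0228, 0.0608]
orientation: [-180.0, -0.0, 180.0]
force: [1.4, -1.0, 0.3]
opening: 0.0005
gripper_force: 1.1
```

```bash
python3 -m creep '[{"grip":1,"delta_pos":[0.03,0.06,0],"rotation":[0,0,0]},{"grip":1,"delta_pos":[0.05,0.125,0],"rotation":[0,0,0]},{"grip":1,"delta_pos":[0.07,0.185,0],"rotation":[0,0,0]},{"grip":1,"delta_pos":[0.085,0.24,0],"rotation":[0,0,0]},{"grip":1,"delta_pos":[0.1,0.295,0],"rotation":[0,0,0]}]'
python3 -m creep '[{"grip":1,"delta_pos":[0.005,0.06,0],"rotation":[0,0,0]},{"grip":1,"delta_pos":[0.01,0.12,0],"rotation":[0,0,0]},{"grip":1,"delta_pos":[0.01,0.18,0],"rotation":[0,0,0]},{"grip":1,"delta_pos":[0.005,0.245,0],"rotation":[0,0,0]},{"grip":1,"delta_pos":[-0.005,0.305,0],"rotation":[0,0,0]}]'
python3 -m creep '[{"grip":1,"delta_pos":[-0.015,0.06,0],"rotation":[0,0,0]},{"grip":1,"delta_pos":[-0.035,0.125,0],"rotation":[0,0,0]},{"grip":1,"delta_pos":[-0.06,0.185,0],"rotation":[0,0,0]},{"grip":1,"delta_pos":[-0.095,0.245,0],"rotation":[0,0,0]},{"grip":1,"delta_pos":[-0.095,0.245,0],"rotation":[0,0,0]}]'
python3 - <<'E'
from plant import ctrl
import cv2,pickle,numpy as np
from h import crop
s=ctrl.snapshot("wrist");t=ctrl.snapshot("top");pickle.dump((s,t),open("m1.pkl","wb"))
a=cv2.resize(s["color"],(400,300));b=cv2.resize(t["color"][170:320,220:420],(400,300),interpolation=cv2.INTER_CUBIC)
cv2.imwrite("pics/m1.png",np.hstack([a,b])[:,:,::-1])
E
```

```text
clock: 7.65
tool_pos: [0.4485, 0.0524, 0.0608]
orientation: [-180.0, -0.0, 180.0]
force: [1.7, -2.0, -0.2]
opening: 0.0007
gripper_force: 1.2
clock: 8.15
tool_pos: [0.4491, 0.0829, 0.0608]
orientation: [-180.0, -0.0, 180.0]
force: [1.2, -1.8, 0.3]
opening: 0.0005
gripper_force: 1.2
clock: 8.65
tool_pos: [0.4594, 0.1079, 0.0609]
orientation: [180.0, 0.0, -180.0]
force: [-0.4, -0.6, -0.2]
opening: 0.0004
gripper_force: 0.3
```

View pics/m1.png

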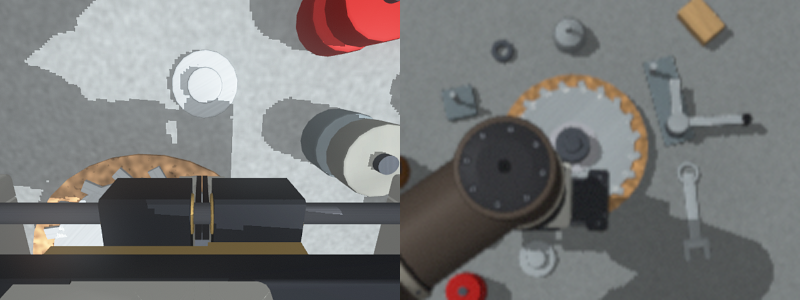

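The wrist view (left) and top view (right) show everything undisturbed, but the gripper hides the index arm. I'll back off, lift and look with the wrist camera.

```bash
python3 -m creep '[{"grip":1,"delta_pos":[0.04,-0.04,0],"rotation":[0,0,0]},{"grip":1,"delta_pos":[0.08,-0.08,0],"rotation":[0,0,0]},{"grip":1,"delta_pos":[0.08,-0.08,-0.4],"rotation":[0,0,0]},{"grip":1,"delta_pos":[0.08,-0.08,-0.8],"rotation":[0,0,0]}]'
python3 -m creep '[{"grip":1,"delta_pos":[-0.2,0.1,-0.4],"rotation":[0,0,0]},{"grip":1,"delta_pos":[-0.4,0.2,-0.9],"rotation":[0,0,0]}]'
python3 -m creep '[{"grip":1,"delta_pos":[-0.2,0.1,-0.4],"rotation":[0,0,0]},{"grip":1,"delta_pos":[-0.4,0.2,-0.9],"rotation":[0,0,0]},{"grip":1,"delta_pos":[-0.4,0.2,-0.9],"rotation":[0,0,0]},{"grip":1,"delta_pos":[-0.4,0.2,-0.9],"rotation":[0,0,0]}]'
python3 - <<'E'
from plant import ctrl
import cv2,pickle,numpy as np
s=ctrl.snapshot("wrist");t=ctrl.snapshot("side");pickle.dump((s,t),open("m2.pkl","wb"))
cv2.imwrite("pics/m2.png",cv2.resize(s["color"][90:300,180:460],None,fx=2.8,fy=2.8,interpolation=cv2.INTER_CUBIC)[:,:,::-1])
E
```

```text
clock: 9.15
tool_pos: [0.4495, 0.0979, 0.1411]
orientation: [-179.9, -0.2, 180.0]
force: [1.0, 0.6, -0.0]
opening: 0.0005
gripper_force: 0.0
clock: 9.35
tool_pos: [0.4884, 0.1175, 0.2283]
orientation: [180.0, -0.0, 180.0]
force: [1.5, 1.0, -0.2]
opening: 0.0002
gripper_force: 0.0
clock: 9.75
tool_pos: [0.5295, 0.1382, 0.3176]
orientation: [179.9, 0.1, 180.0]
force: [-0.1, 0.7, -1.1]
opening: 0.0002
gripper_force: 0.0
```

View pics/m2.png

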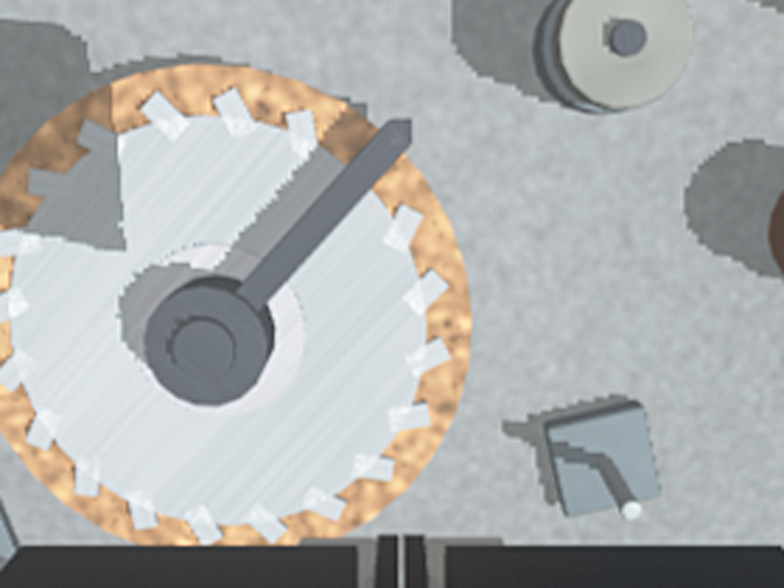

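The wrist crop shows the index arm running from the hub (~(209,343)) to the apex at (411,120), and the stone top centre at about (625,41). The arm points slightly to the gauge-far side of the stone. I'll compute the residual angle.

```bash
python3 - <<'E'
from h import *
s,t=pickle.load(open("m2.pkl","rb"));S["w"]=s
B=lambda u,v,z:back("w",180+(u+.5)/2.8-.5,90+(v+.5)/2.8-.5,z)*1e3
hub=B(202,347,.063);apex=B(411,120,.053);near=B(251.5,301,.053);st=B(625,41,.062);kn=B(627,37,.067)
an=lambda a,b:np.degrees(np.arctan2(*(b-a)[::-1]))
u=(apex-near)/np.linalg.norm(apex-near)
c=apex-116*u
print("hub",hub,"c by arm",c,"apex",apex,np.linalg.norm(apex-hub),"stone",st,kn)
for k in(hub,c):print("arm",an(k,apex),an(near,apex),"to stone",an(k,st),an(k,kn),np.linalg.norm(st-k))
L,Rr=B(385,122,.053)-B(238,292,.053),B(410,145,.053)-B(265,310,.053)
print([np.degrees(np.arctan2(q[1],q[0])) for q in(L,Rr)])
g=cv2.cvtColor(s["color"],cv2.COLOR_RGB2HSV);m=((g[:,:,0]>5)&(g[:,:,0]<25)&(g[:,:,1]>70)).astype(np.uint8)
P=np.argwhere(m[90:285,170:350])[:,::-1]+[170,90]
W=np.array([back("w",x,y,.025)*1e3 for x,y in P]);r=None
h=cv2.convexHull(W.astype(np.float32))[:,0];
from scipy.optimize import least_squares
f=least_squares(lambda p:np.hypot(*(h-p[:2]).T)-p[2],[538,64,105],loss="soft_l1");print("disc",f.x)
E
```

```text
hub [541.59710105  64.00941856] c by arm [544.55252841  64.95364281] apex [458.90795916 143.19051237] 114.4864175521949 stone [432.14359406 218.07431776] [431.10459697 217.67535369]
arm 136.24151848626812 137.58809797199962 to stone 125.39142033713773 125.7177810242445 188.98693965588976
arm 137.5880979719996 137.58809797199962 to stone 126.28313323387393 126.60647468783428 189.95186132073886
[np.float64(137.9211743178051), np.float64(137.84488898344586)]
disc [542.59855449  64.26874395 103.83292929]
```

```bash
python3 - <<'E'
from plan import *
from scipy.optimize import brentq
for c in [(541.5,64.2),(539.5,64.2)]:
    def g(th,p=np.array([459.4,107.9])):
        t=np.radians(th);n=np.array([np.sin(-t),np.cos(t)]);return (p-np.array(c))@n-(6+9.5*abs(n[0])+21*abs(n[1]))
    th=brentq(g,100,170);print(c,"contact angle",th)
    for t in(137,133,130,127.5,126.5,125.8):print(t,cen(c,t+th-137.3,85,1,0).round(1))
E
```

```text
(541.5, 64.2) contact angle 134.7557292955706
137 [462.3 105.6]
133 [465.9 111.5]
130 [468.9 115.7]
127.5 [471.6 119.1]
126.5 [472.8 120.4]
125.8 [473.6 121.3]
(539.5, 64.2) contact angle 133.90468214040615
137 [461.1 106.9]
133 [464.7 112.7]
130 [467.8 116.8]
127.5 [470.6 120.2]
126.5 [471.8 121.5]
125.8 [472.6 122.4]
```

```bash
python3 -m creep '[{"grip":1,"delta_pos":[0.2,-0.1,0.4],"rotation":[0,0,0]},{"grip":1,"delta_pos":[0.4,-0.2,0.8],"rotation":[0,0,0]}]'
python3 -m creep '[{"grip":1,"delta_pos":[0.2,-0.1,0.4],"rotation":[0,0,0]},{"grip":1,"delta_pos":[0.4,-0.2,0.9],"rotation":[0,0,0]},{"grip":1,"delta_pos":[0.4,-0.2,0.9],"rotation":[0,0,0]}]'
python3 -m creep '[{"grip":1,"delta_pos":[0,0,0.4],"rotation":[0,0,0]},{"grip":1,"delta_pos":[0,0,0.7],"rotation":[0,0,0]},{"grip":1,"delta_pos":[0,0,0.86],"rotation":[0,0,0]},{"grip":1,"delta_pos":[0,0,0.86],"rotation":[0,0,0]},{"grip":1,"delta_pos":[0,0,0.86],"rotation":[0,0,0]}]'
```

```text
clock: 10.05
tool_pos: [0.4878, 0.1174, 0.2346]
orientation: [180.0, -0.0, 180.0]
force: [-0.6, 0.6, -1.5]
opening: 0.0006
gripper_force: 0.0
clock: 10.35
tool_pos: [0.4422, 0.094, 0.1406]
orientation: [-179.7, -0.6, 179.9]
force: [-0.2, 0.7, 0.7]
opening: 0.0001
gripper_force: 0.0
clock: 10.85
tool_pos: [0.4491, 0.098, 0.0608]
orientation: [-180.0, -0.0, -180.0]
force: [0.3, 0.1, -0.9]
opening: 0.0003
gripper_force: 0.0
```

```bash
python3 -m creep '[{"grip":1,"delta_pos":[-0.05,0.05,0],"rotation":[0,0,0]},{"grip":1,"delta_pos":[-0.1,0.1,0],"rotation":[0,0,0]},{"grip":1,"delta_pos":[-0.14,0.14,0],"rotation":[0,0,0]},{"grip":1,"delta_pos":[-0.17,0.17,0],"rotation":[0,0,0]},{"grip":1,"delta_pos":[-0.2,0.195,0],"rotation":[0,0,0]}]'
python3 -m creep '[{"grip":1,"delta_pos":[-0.02,0.02,0],"rotation":[0,0,0]},{"grip":1,"delta_pos":[-0.02,0.02,0],"rotation":[0,0,0]}]'
python3 -m creep '[{"grip":1,"delta_pos":[0.08,-0.08,0],"rotation":[0,0,0]},{"grip":1,"delta_pos":[0.16,-0.16,0],"rotation":[0,0,0]},{"grip":1,"delta_pos":[0.16,-0.16,-0.4],"rotation":[0,0,0]},{"grip":1,"delta_pos":[0.16,-0.16,-0.8],"rotation":[0,0,0]}]'
python3 -m creep '[{"grip":1,"delta_pos":[-0.2,0.1,-0.4],"rotation":[0,0,0]},{"grip":1,"delta_pos":[-0.4,0.2,-0.9],"rotation":[0,0,0]}]'
python3 -m creep '[{"grip":1,"delta_pos":[-0.2,0.1,-0.4],"rotation":[0,0,0]},{"grip":1,"delta_pos":[-0.4,0.2,-0.9],"rotation":[0,0,0]},{"grip":1,"delta_pos":[-0.4,0.2,-0.9],"rotation":[0,0,0]},{"grip":1,"delta_pos":[-0.4,0.2,-0.9],"rotation":[0,0,0]}]'
python3 - <<'E'
from plant import ctrl
import cv2,pickle,numpy as np
s=ctrl.snapshot("wrist");pickle.dump(s,open("m3.pkl","wb"))
cv2.imwrite("pics/m3.png",cv2.resize(s["color"][90:280,220:440],None,fx=3,fy=3,interpolation=cv2.INTER_CUBIC)[:,:,::-1])
E
```

```text
clock: 11.35
tool_pos: [0.4692, 0.1179, 0.0607]
orientation: [-180.0, -0.0, 180.0]
force: [-2.2, -0.7, 2.2]
opening: 0.0005
gripper_force: 1.2
clock: 11.55
tool_pos: [0.4715, 0.1199, 0.0606]
orientation: [180.0, 0.0, 180.0]
force: [-1.5, -0.9, 0.6]
opening: 0.0005
gripper_force: 0.6
clock: 11.95
tool_pos: [0.4534, 0.1021, 0.1407]
orientation: [-179.9, -0.1, 180.0]
force: [1.4, 0.5, -0.5]
opening: 0.0003
gripper_force: 0.0
clock: 12.15
tool_pos: [0.4924, 0.1219, 0.2278]
orientation: [180.0, -0.0, 180.0]
force: [1.7, -0.2, -1.3]
opening: 0.0001
gripper_force: 0.0
clock: 12.55
tool_pos: [0.5335, 0.1427, 0.3171]
orientation: [179.9, 0.1, 180.0]
force: [-1.0, -0.0, -0.8]
opening: 0.0003
gripper_force: 0.0
```

View pics/m3.png

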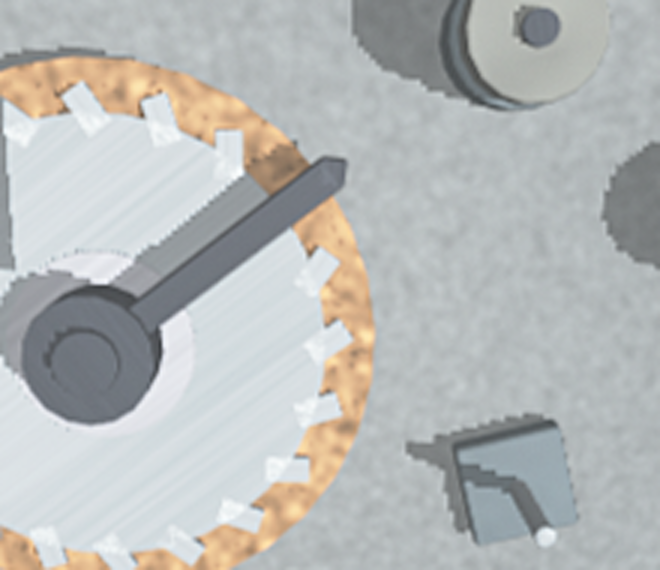

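```bash
python3 - <<'E'
from h import *
s=pickle.load(open("m3.pkl","rb"));S["w"]=s
B=lambda u,v,z:back("w",220+(u+.5)/3-.5,90+(v+.5)/3-.5,z)*1e3
an=lambda a,b:np.degrees(np.arctan2(*(b-a)[::-1]))
hub=B(85,362,.063);ap=B(346,158,.053);st=B(537.5,37,.062);kn=B(540,27,.067)
print(hub,ap,np.linalg.norm(ap-hub),st,kn)
print("edges",an(B(135,306,.053),B(322,158,.053)),an(B(158,328,.053),B(343,187,.053)))
print("hub-apex",an(hub,ap),"hub-stone",an(hub,st),an(hub,kn))
# fits: stone top rim and disc rim, dark arm top by colour
img=s["color"].astype(int);hsv=cv2.cvtColor(s["color"],cv2.COLOR_RGB2HSV)
from scipy.optimize import least_squares
m=((hsv[:,:,0]>5)&(hsv[:,:,0]<25)&(hsv[:,:,1]>70));P=np.argwhere(m[90:275,120:350])[:,::-1]+[120,90]
W=np.array([back("w",x,y,.025)*1e3 for x,y in P]);h=cv2.convexHull(W.astype(np.float32))[:,0]
f=least_squares(lambda p:np.hypot(*(h-p[:2]).T)-105,[541,64],loss="soft_l1");c=f.x;print("disc",c)
for y,x in[(150,300),(95,390),(110,385),(140,330)]:print(img[y,x],end=" ")
print()
g=img.sum(2);dark=(g<330)
W=[];
for y in range(125,215):
  for x in range(250,345):
    if dark[y,x]:
      w=back("w",x,y,.053)*1e3;r=np.hypot(*(w-c))
      if 40<r<100 and abs((an(c,w)-125.8+180)%360-180)<12:W.append(w)
W=np.array(W);mu=W.mean(0);d=np.linalg.svd(W-mu)[2][0];d*=np.sign((mu-c)@d);print("dark",len(W),mu,np.degrees(np.arctan2(d[1],d[0])),an(c,mu))
print("c->stone",an(c,st),an(c,kn),"c->apex",an(c,ap))
E
```

```text
[541.99764342  64.65902488] [472.67991042 156.4276431 ] 115.0062059102073 [434.06666101 218.30195961] [431.3326947  217.97320758]
edges 127.5401849213522 126.80259761634863
hub-apex 127.06569726420123 hub-stone 125.08724735514431 125.82243206077156
disc [543.51472233  64.17216222]
[144 150 153] [190 194 189] [179 182 178] [188 193 195] 
dark 85 [495.84195454 117.66891648] 126.79586949304554 131.70531240452024
c->stone 125.37868260373199 126.10690070550415 c->apex 127.51746579735199
```

```bash
python3 -m creep '[{"grip":1,"delta_pos":[0.2,-0.1,0.4],"rotation":[0,0,0]},{"grip":1,"delta_pos":[0.4,-0.2,0.8],"rotation":[0,0,0]}]'
python3 -m creep '[{"grip":1,"delta_pos":[0.2,-0.1,0.4],"rotation":[0,0,0]},{"grip":1,"delta_pos":[0.4,-0.2,0.9],"rotation":[0,0,0]},{"grip":1,"delta_pos":[0.4,-0.2,0.9],"rotation":[0,0,0]}]'
python3 -m creep '[{"grip":1,"delta_pos":[0,0,0.4],"rotation":[0,0,0]},{"grip":1,"delta_pos":[0,0,0.7],"rotation":[0,0,0]},{"grip":1,"delta_pos":[0,0,0.86],"rotation":[0,0,0]},{"grip":1,"delta_pos":[0,0,0.86],"rotation":[0,0,0]},{"grip":1,"delta_pos":[0,0,0.86],"rotation":[0,0,0]}]'
```

```text
clock: 12.8
tool_pos: [0.4918, 0.1219, 0.2341]
orientation: [180.0, -0.0, 180.0]
force: [0.1, 0.2, -0.7]
opening: 0.0005
gripper_force: 0.0
clock: 13.1
tool_pos: [0.4461, 0.0984, 0.1401]
orientation: [-179.7, -0.6, 179.9]
force: [0.6, 0.2, 0.9]
opening: 0.0002
gripper_force: 0.0
clock: 13.6
tool_pos: [0.4532, 0.1025, 0.0604]
orientation: [-180.0, -0.0, -180.0]
force: [-0.8, -0.2, -0.4]
opening: 0.0004
gripper_force: 0.0
```

```bash
python3 -m creep '[{"grip":1,"delta_pos":[-0.07,0.06,0],"rotation":[0,0,0]},{"grip":1,"delta_pos":[-0.12,0.12,0],"rotation":[0,0,0]},{"grip":1,"delta_pos":[-0.16,0.155,0],"rotation":[0,0,0]},{"grip":1,"delta_pos":[-0.185,0.175,0],"rotation":[0,0,0]},{"grip":1,"delta_pos":[-0.202,0.188,0],"rotation":[0,0,0]}]'
python3 -m creep '[{"grip":1,"delta_pos":[0,0,0],"rotation":[0,0,0]},{"grip":1,"delta_pos":[0,0,0],"rotation":[0,0,0]}]'
```

```text
clock: 14.1
tool_pos: [0.4733, 0.1215, 0.0602]
orientation: [-180.0, -0.0, 180.0]
force: [-2.4, -0.7, 1.5]
opening: 0.0005
gripper_force: 1.1
clock: 14.3
tool_pos: [0.4734, 0.1214, 0.0602]
orientation: [-180.0, -0.0, 180.0]
force: [-1.8, -1.3, 1.3]
opening: 0.0003
gripper_force: 0.7
```

```bash
python3 -m creep '[{"grip":1,"delta_pos":[0.08,-0.08,0],"rotation":[0,0,0]},{"grip":1,"delta_pos":[0.16,-0.16,0],"rotation":[0,0,0]},{"grip":1,"delta_pos":[0.16,-0.16,-0.4],"rotation":[0,0,0]},{"grip":1,"delta_pos":[0.16,-0.16,-0.8],"rotation":[0,0,0]}]'
python3 -m creep '[{"grip":1,"delta_pos":[-0.2,0.1,-0.4],"rotation":[0,0,0]},{"grip":1,"delta_pos":[-0.4,0.2,-0.9],"rotation":[0,0,0]}]'
python3 -m creep '[{"grip":1,"delta_pos":[-0.2,0.1,-0.4],"rotation":[0,0,0]},{"grip":1,"delta_pos":[-0.4,0.2,-0.9],"rotation":[0,0,0]},{"grip":1,"delta_pos":[-0.4,0.2,-0.9],"rotation":[0,0,0]},{"grip":1,"delta_pos":[-0.4,0.2,-0.9],"rotation":[0,0,0]}]'
python3 - <<'E'
from plant import ctrl
import cv2,pickle,numpy as np
s=ctrl.snapshot("wrist");pickle.dump(s,open("m4.pkl","wb"))
cv2.imwrite("pics/m4.png",cv2.resize(s["color"][90:280,220:440],None,fx=3,fy=3,interpolation=cv2.INTER_CUBIC)[:,:,::-1])
E
```

```text
clock: 14.7
tool_pos: [0.4558, 0.104, 0.1403]
orientation: [-179.9, -0.2, 180.0]
force: [1.4, 1.1, -0.1]
opening: 0.0006
gripper_force: 0.0
clock: 14.9
tool_pos: [0.4949, 0.1238, 0.2274]
orientation: [180.0, -0.0, 180.0]
force: [1.9, 1.1, -0.9]
opening: 0.0002
gripper_force: 0.0
clock: 15.3
tool_pos: [0.536, 0.1446, 0.3168]
orientation: [179.9, 0.1, 180.0]
force: [-0.6, -0.3, -0.5]
opening: 0.0008
gripper_force: 0.0
```

View pics/m4.png

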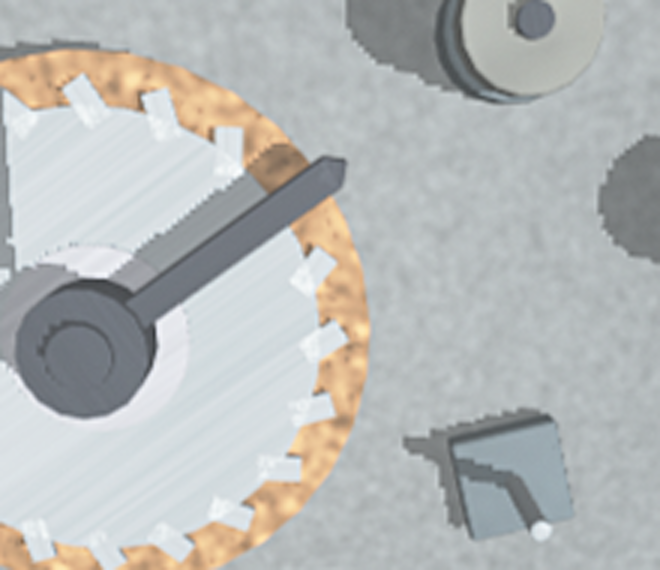

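```bash
python3 - <<'E'
from plan import *
c=(579,-81.4)
a=cen(c,-85.4,75,-1,14);print("app",a)
pts=[cen(c,-85.4,75,-1,g) for g in(8,3)]+[cen(c,t,75,-1,0) for t in np.arange(-85,11.1,4.0)]
print(len(pts),pts[-1]);rows(pts,a)
for t in (12,16,20,24,28):print(t,cen(c,t,75,-1,0).round(1))
E
```

```text
app [ 553.96169203 -158.65689923]
27 [658.04613865 -94.99390024]
[[np.float64(-0.06), np.float64(0.005)], [np.float64(-0.11), np.float64(0.009)], [np.float64(-0.143), np.float64(0.01)], [np.float64(-0.183), np.float64(0.003)], [np.float64(-0.224), np.float64(-0.003)]]
[[np.float64(-0.043), np.float64(-0.004)], [np.float64(-0.086), np.float64(-0.005)], [np.float64(-0.131), np.float64(-0.003)], [np.float64(-0.176), np.float64(0.001)], [np.float64(-0.222), np.float64(0.008)]]
[[np.float64(-0.046), np.float64(0.011)], [np.float64(-0.093), np.float64(0.025)], [np.float64(-0.14), np.float64(0.042)], [np.float64(-0.186), np.float64(0.064)], [np.float64(-0.232), np.float64(0.089)]]
[[np.float64(-0.045), np.float64(0.029)], [np.float64(-0.088), np.float64(0.062)], [np.float64(-0.129), np.float64(0.098)], [np.float64(-0.169), np.float64(0.139)], [np.float64(-0.205), np.float64(0.183)]]
[[np.float64(-0.034), np.float64(0.048)], [np.float64(-0.064), np.float64(0.099)], [np.float64(-0.09), np.float64(0.154)], [np.float64(-0.113), np.float64(0.211)], [np.float64(-0.131), np.float64(0.261)]]
[[np.float64(-0.015), np.float64(0.048)], [np.float64(-0.027), np.float64(0.099)]]
12 [658.3 -93.7]
16 [659.  -88.4]
20 [659.4 -83. ]
24 [659.3 -77.4]
28 [658.8 -71.8]
```

The arm now runs from the hub cap at (79,356) to the apex at (346,158) and on to the stone centre at about (533,27). It has turned 1.4° since the last look, to about 125.7°, against about 125.6° for the stone. Next is the lever.

```bash
python3 -m creep '[{"grip":1,"delta_pos":[-0.02,-0.38,0.15],"rotation":[0,0,0]},{"grip":1,"delta_pos":[-0.045,-0.758,0.3],"rotation":[0,0,0]}]'
python3 -m creep '[{"grip":1,"delta_pos":[-0.02,-0.38,0.15],"rotation":[0,0,0]},{"grip":1,"delta_pos":[-0.045,-0.758,0.3],"rotation":[0,0,0]}]'
python3 -m creep '[{"grip":1,"delta_pos":[-0.02,-0.38,0.15],"rotation":[0,0,0]},{"grip":1,"delta_pos":[-0.045,-0.758,0.3],"rotation":[0,0,0]}]'
python3 -m creep '[{"grip":1,"delta_pos":[-0.02,-0.38,0.15],"rotation":[0,0,0]},{"grip":1,"delta_pos":[-0.045,-0.758,0.3],"rotation":[0,0,0]},{"grip":1,"delta_pos":[-0.045,-0.758,0.3],"rotation":[0,0,0]},{"grip":1,"delta_pos":[-0.045,-0.758,0.3],"rotation":[0,0,0]}]'
python3 -m creep '[{"grip":1,"delta_pos":[0,0,0.2],"rotation":[0,0,0]},{"grip":1,"delta_pos":[0,0,0.4],"rotation":[0,0,0]},{"grip":1,"delta_pos":[0,0,0.6],"rotation":[0,0,0]},{"grip":1,"delta_pos":[0,0,0.6],"rotation":[0,0,0]},{"grip":1,"delta_pos":[0,0,0.6],"rotation":[0,0,0]}]'
```

```text
clock: 15.55
tool_pos: [0.5388, 0.0681, 0.2839]
orientation: [-180.0, -0.1, -179.9]
force: [0.8, -0.0, -0.2]
opening: 0.0007
gripper_force: 0.0
clock: 15.75
tool_pos: [0.5428, -0.0087, 0.2537]
orientation: [-180.0, -0.1, -180.0]
force: [1.3, 0.2, -0.3]
opening: 0.0007
gripper_force: 0.0
clock: 15.95
tool_pos: [0.5472, -0.0845, 0.2238]
orientation: [-180.0, -0.1, 180.0]
force: [1.3, -0.6, -1.0]
opening: 0.0002
gripper_force: 0.0
clock: 16.35
tool_pos: [0.5517, -0.1595, 0.194]
orientation: [180.0, -0.2, 179.9]
force: [-0.3, 0.2, -0.2]
opening: 0.0002
gripper_force: 0.0
clock: 16.85
tool_pos: [0.5536, -0.1578, 0.1362]
orientation: [-180.0, -0.0, -179.9]
force: [1.0, 0.1, 0.1]
opening: -0.0001
gripper_force: 0.0
```

```bash
python3 -m creep '[{"grip":1,"delta_pos":[0,0,0.25],"rotation":[0,0,0]},{"grip":1,"delta_pos":[0,0,0.5],"rotation":[0,0,0]},{"grip":1,"delta_pos":[0,0,0.7],"rotation":[0,0,0]},{"grip":1,"delta_pos":[0,0,0.8],"rotation":[0,0,0]},{"grip":1,"delta_pos":[0,0,0.8],"rotation":[0,0,0]}]'
python3 -m creep '[{"grip":1,"delta_pos":[-0.06,0.005,0],"rotation":[0,0,0]},{"grip":1,"delta_pos":[-0.11,0.01,0],"rotation":[0,0,0]},{"grip":1,"delta_pos":[-0.145,0.01,0],"rotation":[0,0,0]},{"grip":1,"delta_pos":[-0.185,0.005,0],"rotation":[0,0,0]},{"grip":1,"delta_pos":[-0.225,-0.005,0],"rotation":[0,0,0]}]'
python3 -m creep '[{"grip":1,"delta_pos":[-0.045,-0.005,0],"rotation":[0,0,0]},{"grip":1,"delta_pos":[-0.085,-0.005,0],"rotation":[0,0,0]},{"grip":1,"delta_pos":[-0.13,-0.005,0],"rotation":[0,0,0]},{"grip":1,"delta_pos":[-0.175,0,0],"rotation":[0,0,0]},{"grip":1,"delta_pos":[-0.22,0.01,0],"rotation":[0,0,0]}]'
```

```text
clock: 17.35
tool_pos: [0.5536, -0.1583, 0.0557]
orientation: [-180.0, -0.1, -180.0]
force: [0.3, -0.4, 0.5]
opening: 0.0005
gripper_force: 0.0
clock: 17.85
tool_pos: [0.5764, -0.159, 0.056]
orientation: [180.0, -0.0, 180.0]
force: [-2.0, -0.0, 0.2]
opening: 0.0004
gripper_force: 0.6
clock: 18.35
tool_pos: [0.5986, -0.1581, 0.0558]
orientation: [-180.0, -0.0, 180.0]
force: [-1.7, 0.2, 0.7]
opening: 0.0002
gripper_force: 0.6
```

```bash
python3 -m creep '[{"grip":1,"delta_pos":[-0.045,0.01,0],"rotation":[0,0,0]},{"grip":1,"delta_pos":[-0.095,0.025,0],"rotation":[0,0,0]},{"grip":1,"delta_pos":[-0.14,0.04,0],"rotation":[0,0,0]},{"grip":1,"delta_pos":[-0.185,0.065,0],"rotation":[0,0,0]},{"grip":1,"delta_pos":[-0.23,0.09,0],"rotation":[0,0,0]}]'
python3 -m creep '[{"grip":1,"delta_pos":[-0.045,0.03,0],"rotation":[0,0,0]},{"grip":1,"delta_pos":[-0.09,0.06,0],"rotation":[0,0,0]},{"grip":1,"delta_pos":[-0.13,0.1,0],"rotation":[0,0,0]},{"grip":1,"delta_pos":[-0.17,0.14,0],"rotation":[0,0,0]},{"grip":1,"delta_pos":[-0.205,0.185,0],"rotation":[0,0,0]}]'
python3 -m creep '[{"grip":1,"delta_pos":[-0.035,0.05,0],"rotation":[0,0,0]},{"grip":1,"delta_pos":[-0.065,0.1,0],"rotation":[0,0,0]},{"grip":1,"delta_pos":[-0.09,0.155,0],"rotation":[0,0,0]},{"grip":1,"delta_pos":[-0.115,0.21,0],"rotation":[0,0,0]},{"grip":1,"delta_pos":[-0.13,0.26,0],"rotation":[0,0,0]}]'
```

```text
clock: 18.85
tool_pos: [0.6216, -0.1488, 0.0558]
orientation: [-180.0, -0.0, 180.0]
force: [-2.7, -0.3, 0.1]
opening: 0.0003
gripper_force: 0.5
clock: 19.35
tool_pos: [0.6421, -0.1302, 0.0559]
orientation: [-180.0, 0.0, 180.0]
force: [-1.6, -0.1, -0.4]
opening: 0.0003
gripper_force: 0.5
clock: 19.85
tool_pos: [0.6551, -0.104, 0.0559]
orientation: [-180.0, 0.0, 180.0]
force: [-0.8, -2.0, 0.6]
opening: 0.0006
gripper_force: 0.6
```

```bash
python3 -m creep '[{"grip":1,"delta_pos":[-0.015,0.05,0],"rotation":[0,0,0]},{"grip":1,"delta_pos":[-0.03,0.09,0],"rotation":[0,0,0]},{"grip":1,"delta_pos":[-0.035,0.13,0],"rotation":[0,0,0]},{"grip":1,"delta_pos":[-0.04,0.155,0],"rotation":[0,0,0]}]'
python3 -m creep '[{"grip":1,"delta_pos":[0,0.015,0],"rotation":[0,0,0]},{"grip":1,"delta_pos":[0,0.03,0],"rotation":[0,0,0]}]' | grep -E "pos|force"
python3 -m creep '[{"grip":1,"delta_pos":[0,0.01,0],"rotation":[0,0,0]},{"grip":1,"delta_pos":[0,0.02,0],"rotation":[0,0,0]}]' | grep -E "pos|force"
python3 -m creep '[{"grip":1,"delta_pos":[0,0.01,0],"rotation":[0,0,0]},{"grip":1,"delta_pos":[0,0.01,0],"rotation":[0,0,0]}]' | grep -E "pos|force"
python3 -m creep '[{"grip":1,"delta_pos":[0,0.01,0],"rotation":[0,0,0]},{"grip":1,"delta_pos":[0,0.01,0],"rotation":[0,0,0]}]' | grep -E "pos|force"
```

```text
clock: 20.25
tool_pos: [0.6588, -0.0887, 0.0559]
orientation: [-180.0, 0.0, 180.0]
force: [0.1, -1.9, 0.4]
opening: 0.0004
gripper_force: 0.6
tool_pos: [0.6588, -0.086, 0.0559]
force: [0.1, -1.0, 0.4]
gripper_force: 0.5
tool_pos: [0.6587, -0.0841, 0.0559]
force: [-1.0, -3.3, 0.8]
gripper_force: 1.5
tool_pos: [0.6587, -0.0839, 0.0559]
force: [-0.6, -5.7, -0.7]
gripper_force: 2.6
tool_pos: [0.6586, -0.0837, 0.0559]
force: [1.6, -9.4, -0.6]
gripper_force: 4.5
```

The force is rising without motion, so the lever is on its stop. I'll back off, lift clear and take one last look.

```bash
python3 -m creep '[{"grip":1,"delta_pos":[0,-0.07,0],"rotation":[0,0,0]},{"grip":1,"delta_pos":[0,-0.15,0],"rotation":[0,0,0]},{"grip":1,"delta_pos":[0,-0.15,-0.4],"rotation":[0,0,0]},{"grip":1,"delta_pos":[0,-0.15,-0.8],"rotation":[0,0,0]}]'
python3 -m creep '[{"grip":1,"delta_pos":[0,-0.3,-0.4],"rotation":[0,0,0]},{"grip":1,"delta_pos":[0,-0.6,-0.9],"rotation":[0,0,0]}]'
python3 -m creep '[{"grip":1,"delta_pos":[0.3,-0.4,0],"rotation":[0,0,0]},{"grip":1,"delta_pos":[0.6,-0.9,0],"rotation":[0,0,0]}]'
python3 -m creep '[{"grip":1,"delta_pos":[0.3,-0.4,0],"rotation":[0,0,0]},{"grip":1,"delta_pos":[0.6,-0.9,0],"rotation":[0,0,0]}]'
python3 -m creep '[{"grip":1,"delta_pos":[0.3,-0.4,0],"rotation":[0,0,0]},{"grip":1,"delta_pos":[0.6,-0.9,0],"rotation":[0,0,0]},{"grip":1,"delta_pos":[0.6,-0.9,0],"rotation":[0,0,0]},{"grip":1,"delta_pos":[0.6,-0.9,0],"rotation":[0,0,0]}]'
python3 - <<'E'
from plant import ctrl
import cv2,pickle,numpy as np
t=ctrl.snapshot("top");s=ctrl.snapshot("side")
pickle.dump((t,s),open("fin.pkl","wb"))
f=lambda i:cv2.resize(i,(400,320),interpolation=cv2.INTER_CUBIC)
a=np.hstack([f(t["color"][165:325,225:425]),f(s["color"][180:340,220:420])])
cv2.imwrite("pics/fin.png",a[:,:,::-1])
E
```

```text
clock: 21.45
tool_pos: [0.658, -0.0976, 0.1354]
orientation: [-180.0, -0.2, 180.0]
force: [0.9, -0.0, 0.7]
opening: 0.0007
gripper_force: 0.0
clock: 21.65
tool_pos: [0.6586, -0.1531, 0.2203]
orientation: [180.0, 0.0, -179.9]
force: [1.0, 0.0, -0.6]
opening: 0.0008
gripper_force: 0.0
clock: 21.85
tool_pos: [0.6032, -0.2364, 0.2206]
orientation: [180.0, 0.2, -179.9]
force: [1.3, -1.3, -0.7]
opening: 0.0007
gripper_force: 0.0
clock: 22.05
tool_pos: [0.5459, -0.3197, 0.2192]
orientation: [180.0, 0.1, -180.0]
force: [1.8, 0.1, 0.1]
opening: 0.0005
gripper_force: 0.0
clock: 22.45
tool_pos: [0.486, -0.4102, 0.2187]
orientation: [180.0, 0.0, 179.8]
force: [0.1, -0.2, -0.2]
opening: 0.0003
gripper_force: 0.0
```

View pics/fin.png

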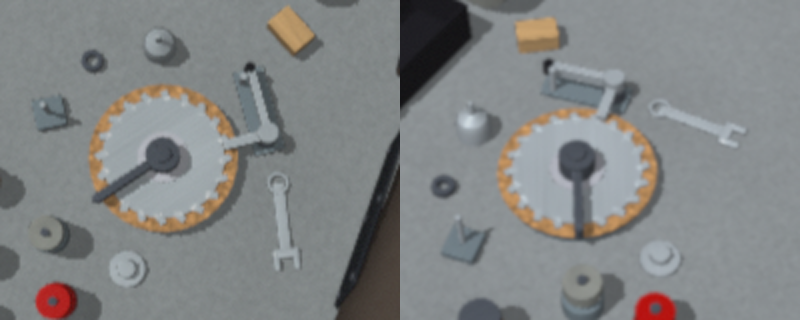

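The final view shows the lever lying along the plate against the post. The arm tip is at top-crop (97,200), in line from the hub (162,153) to the stone (46,232). The loose things look unmoved. I'll check the angle numerically before handing in.

```bash
python3 - <<'E'
from h import *
an=lambda a,b:np.degrees(np.arctan2(*(b-a)[::-1]))
T=lambda u,v,z:back("top",225+u/2-.25,165+v/2-.25,z)
Q=lambda u,v,z:back("side",220+u/2-.25,180+v/2-.25,z)
for B,h,t,s,p,e in[(T,(161.5,153),(96,200),(46,232),(267,132),(250,67)),(Q,(177,153),(180,234),(183,276),(215,80),(148,66))]:
    H=B(*h,.063);print("arm",an(H,B(*t,.053)),"stone",an(H,B(*s,.062)),"lever",an(B(*p,.05),B(*e,.047)))
a,b=pickle.load(open("fin.pkl","rb"))
for n,x in(("top",a),("side",b)):
    d=cv2.absdiff(x["color"],S[n]["color"]).max(2)
    k,l,st,_=cv2.connectedComponentsWithStats((d>40).astype(np.uint8));print(n,[r[:4].tolist() for r in st[1:] if r[4]>25])
E
```

```text
arm 126.75659063648655 stone 126.14847515696067 lever 15.113804232918522
arm 125.51454780592897 stone 126.03536623818901 lever 15.880675505555377
top [[376, 163, 244, 227], [350, 201, 6, 23], [356, 209, 5, 17], [618, 210, 12, 18], [324, 216, 8, 7], [313, 223, 42, 20], [372, 227, 31, 11], [621, 229, 10, 27], [273, 246, 29, 25], [319, 268, 8, 5], [290, 270, 8, 6], [451, 289, 189, 191], [227, 363, 91, 117], [379, 367, 52, 22], [320, 374, 55, 30], [473, 388, 27, 12], [264, 396, 21, 16], [277, 396, 30, 14], [375, 398, 11, 8], [282, 440, 17, 11], [298, 443, 21, 13], [318, 447, 13, 13], [333, 450, 39, 16], [283, 456, 12, 7]]
side [[336, 0, 158, 254], [495, 0, 18, 25], [561, 0, 79, 115], [542, 22, 12, 42], [539, 72, 14, 94], [531, 77, 10, 44], [407, 118, 11, 11], [584, 118, 28, 14], [526, 120, 14, 10], [495, 127, 4, 22], [517, 131, 17, 58], [556, 145, 70, 65], [466, 150, 33, 181], [535, 159, 21, 73], [513, 188, 12, 9], [335, 195, 16, 26], [505, 198, 15, 51], [568, 211, 24, 16], [305, 225, 22, 28], [531, 224, 14, 15], [531, 240, 15, 24], [500, 247, 12, 9], [555, 249, 37, 32], [498, 258, 10, 36], [446, 265, 10, 74], [303, 270, 15, 29], [528, 280, 14, 15], [564, 284, 41, 65], [530, 302, 8, 34], [526, 339, 8, 9], [457, 341, 9, 18], [507, 343, 33, 15], [468, 350, 30, 27]]
```

```bash
python3 -c "
from plant import ctrl
print(ctrl.close_job())"
```

```text
the job is handed in; nothing more can be done
None
```

The job is handed in, though I haven't seen a verdict: the index arm points at the grinding stone to within about 1°, the lever is home against its post, the loose things look unmoved and the robot is clear, at about 22 s.

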